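Spice pots in a row by height

TASK

Line up the pepper mill and the three spice tagines on the row of four coasters in order of height: the tallest on the black coaster at one end, getting shorter along the row, and the shortest on the white coaster at the other end. Stand each one upright in the middle of its coaster, let go of it, and do not disturb the garlic bulb and the tomato that lie among them.

Things in the scene. Friction and masses are not known exactly. Their poses are not given: they have to be found in the camera images.
- pepper_mill: Turned wooden pepper mill, reddish brown with a small light tip, one rigid piece, 55 mm across at the foot, 138 mm tall, origin at the centre of the underside, z up. From 48 mm to 125 mm above the origin it can be gripped at a width of up to 48 mm. About 160 g.
- white_tagine: Little white spice tagine: round dish with a cone lid fixed to it (one rigid piece), 110 mm across at the base, 110 mm tall, origin at the centre of the underside, z up. The cone ends in a round knob 32 mm across, from 88 mm to 110 mm above the origin, on the axis: grip it there; the cone widens below 88 mm. About 176 g.
- yellow_tagine: Little yellow spice tagine: round dish with a cone lid fixed to it (one rigid piece), 100 mm across at the base, 100 mm tall, origin at the centre of the underside, z up. The cone ends in a round knob 28 mm across, from 84 mm to 100 mm above the origin, on the axis: grip it there; the cone widens below 78 mm. About 160 g.
- blue_tagine: Little blue spice tagine: round dish with a cone lid fixed to it (one rigid piece), 85 mm across at the base, 85 mm tall, origin at the centre of the underside, z up. The cone ends in a round knob 24 mm across, from 70 mm to 85 mm above the origin, on the axis: grip it there; the cone widens below 65 mm. About 136 g.
- coaster_black: Flat round coaster, black, 110 mm across and 6 mm thick, fixed to the worktop; origin at the centre of its underside. It is one end of the row (which end varies). Neighbours in the row lie 125 mm apart, in a straight line.
- coaster_white: Flat round coaster, white, 110 mm across and 6 mm thick, fixed to the worktop; origin at the centre of its underside. It is the other end of the row.
- coaster_mid_left: Flat round coaster, cork with a light wooden rim, 110 mm across and 6 mm thick, fixed to the worktop; origin at the centre of its underside. Of the two cork coasters in the middle of the row, the left one (+y).
- coaster_mid_right: Flat round coaster, cork with a light wooden rim, 110 mm across and 6 mm thick, fixed to the worktop; origin at the centre of its underside. Of the two cork coasters in the middle of the row, the right one (-y).
- garlic: Garlic bulb, about 60 mm across and 60 mm tall, loose, lying among the things to be moved; leave it alone. Origin at the centre of its underside.
- tomato: Tomato, about 55 mm across and 60 mm tall, loose, lying among the things to be moved; leave it alone. Origin at the centre of its underside.

How it is judged:
By the outcome, as a careful person would: the job done as asked, in the order asked, and still so for the second after the job is handed in, with the robot touching nothing.
It also fails if it takes over 99 s, if anything falls off the work surface, if the arm or the gripper's body presses on something with over 40 N, if the wrist force passes 120 N, or if a joint passes its speed limit or range.

ROBOT

A 7-joint arm with a two-finger parallel gripper is mounted at the origin on a cart in front of the work surface, level with it; the furniture and walls round the work are solid. World frame = base frame: x ahead of the robot, y to its left, z up, the work surface at z = 0. Lengths are in m, angles in rad, forces in N, time in s.
With the tool pointing down it reaches from about 0.425 to 0.875 m from the base axis. Payload 4.7 kg.
Tool frame: the origin (TCP) lies at the centre of the arm's flange, where the gripper is bolted on; the fingertips stand 182 mm ahead of it and the grasp point (between the pads) lies 164 mm ahead of it; x points along the fingers, y is the direction in which the jaws open and shut, and the axes are right-handed (so a half turn about x gives the same grasp; the last joint's range is limited). The gripper opens to 87 mm and grips with 3 to 60 N. Pads are 19 mm wide; open, the fingers measure 117 mm over their backs; the gripper's body (75 mm by 190 mm) begins 51 mm behind the grasp point.
Start: joints at [1.226, 0.321, -0.07, 1.45, 0.023, 1.371, -0.057], TCP at [0.228, -0.609, 0.405] pointing down, gripper open.
Joint ranges: [-2.86, 2.86], [-0.3, 2.09], [-1.38, 1.24], [0.06, 2.45], [-1.56, 4.7], [0.09, 2.05], [-2.69, 2.69]. Speed limits (rad/s): [2.57, 2.57, 3.14, 3.14, 3.14, 3.14, 3.14].

INTERFACE

Orientations are given as a rotation vector (axis times angle).
In Python, from bench import ctrl gives the robot as it stands.
- The arm moves only by the shell command python3 -m crank 'ROWS' [FORCE]. ROWS is JSON, one flat list of numbers, 7 for each row, row after row: the shift along the tool's x, y, z in mm, then the turn, a rotation vector about the tool's x, y, z in rad, then the finger opening in mm, from 0 to 87. A call has exactly 5 rows; each row shifts and turns the commanded pose from where the row before left it, along the tool's axes as they then stand; what a row does not reach is not made up. A row lasts 1/8 s, in which the tool goes at most 62.5 mm and 10.7 degrees, less where a joint would pass 70% of its speed; a pose out of reach is approached as far as the arm can. A call with a gripper value outside its range is refused whole. The fingers move at their own pace and stop on an object; FORCE is the grip in N (left out, the last holds). Time passes only in rows, so rows that do not move let the fingers close, or fill a call up. It gives the time, the measured TCP pose, the force and the opening at its end, in the units of the state.
- ctrl.get_state(): the state, without advancing time (a new reading comes with each control period).
- ctrl.get_image(name): name is "side" or "top" or "wrist"; returns the picture (420x560x3 uint8, red, green, blue); there is no depth.
- ctrl.camera_params(name): a dict with "K" (3x3 intrinsics, pixels), "k1" (the pictures are not rectified: a ray, as slopes to the right and down, at radius r is drawn at 1 + k1 r^2 times it, then the intrinsics apply), "world_to_cam" (4x4, takes a point from world to camera coordinates); the wrist camera has in their place "hand_eye" (4x4, takes a point from camera to tool coordinates, whose origin is the TCP and whose axes are the tool frame's). Camera axes: x right, y down, z forward; pixel columns grow to the right and rows downward; lengths in m; the calibration is good to about 2 mm. A picture is of the moment at which its call begins: read the wrist's pose just before it. camera_params takes no time and is no camera call.
- ctrl.close_job(): hands the job in, once; it reports no verdict.
Trained networks look in the newest picture that a camera, given by its name, has taken for a name from the list of things; names that differ only in an ending like _2 or _b are one class to them, and where a whole thing is asked for, a point or a joint stands for the part that bears it (a point fixed in the world has none). Each returns a list of dicts, best first, with "confidence" (0 to 1); they miss things now and then, are a little off and sometimes report something else, mostly with a low value. They report only what shows in the picture. A call takes as long as a camera call.
- ctrl.regions_of(camera, target): "region" (420x560 bool, what is visible of it) and "at" ([column, row] in pixels, amid what is visible of it).
- ctrl.mark_of(camera, target): "at" ([column, row] in pixels: a listed point, or the origin of a listed thing).
The state is a dict: "time": time; "joint_positions": joint angles; "qd": joint speeds; "joint_torque": joint torques, N m; "position": TCP position; "tool_rot": TCP orientation; "ft_force": force on the tool from outside, world axes, zero at the start; "torque": the same for the moment, N m; "grip_width": opening from 0.0 (shut) to 1.0 (fully open).
Only numpy, scipy, OpenCV 4.12 (cv2) and the standard library are available. Lean on these libraries where they do the work, as an engineer would, in place of code of your own. Each camera call takes 0.05 s, during which the arm holds its last target.

## Working session

There is one attempt and no reset: what is moved stays moved. The work goes in short steps, Python scripts to look and compute and a shell command to move; the robot and the scene stay as the last step left them, time stands still between calls to the robot, and variables do not carry over. Pictures are saved under pics/ and viewed, and the job is handed in when it is done.

```bash
ls; mkdir -p pics
cat > h.py <<'E'
import numpy as np, cv2
from bench import ctrl
from scipy.spatial.transform import Rotation as R
def grab(n,f):
    im=ctrl.get_image(n); cv2.imwrite('pics/'+f+'.png',im[:,:,::-1]); return im
def ray(n,px,state=None):
    p=ctrl.camera_params(n);K=np.array(p['K']);k1=p['k1']
    d=np.array([(px[0]-K[0,2])/K[0,0],(px[1]-K[1,2])/K[1,1]])
    u=d.copy()
    for _ in range(30): u=d/(1+k1*(u@u))
    v=np.array([u[0],u[1],1.])
    if 'hand_eye' in p:
        H=np.array(p['hand_eye']);T=np.eye(4);T[:3,:3]=R.from_rotvec(state['tool_rot']).as_matrix();T[:3,3]=state['position'];M=T@H
    else: M=np.linalg.inv(np.array(p['world_to_cam']))
    return M[:3,3],M[:3,:3]@v
def at_z(n,px,z,state=None):
    o,d=ray(n,px,state); return o+d*(z-o[2])/d[2]
def tri(r1,r2):
    A=[];b=[]
    S=np.zeros((3,3));t=np.zeros(3)
    for o,d in(r1,r2):
        d=d/np.linalg.norm(d);P=np.eye(3)-np.outer(d,d);S+=P;t+=P@o
    return np.linalg.solve(S,t)
E
python3 - <<'E'
from h import *
s=ctrl.get_state();print(s)
for n in('top','side','wrist'):grab(n,n+'0')
names="pepper_mill white_tagine yellow_tagine blue_tagine coaster_black coaster_white coaster_mid_left coaster_mid_right garlic tomato".split()
for n in('top','side'):
    print(n,ctrl.camera_params(n)['world_to_cam'][:3,3] if 0 else np.linalg.inv(np.array(ctrl.camera_params(n)['world_to_cam']))[:3,3])
    for t in names:
        r=ctrl.mark_of(n,t)
        for q in r[:3]: print(n,t,np.round(q['at'],1),round(q['confidence'],2),np.round(at_z(n,q['at'],0.0),3))
print(R.from_rotvec(s['tool_rot']).as_matrix().round(3), ctrl.camera_params('wrist'))
E
```

```text
pics
{'time': 0.0, 'joint_positions': array([ 1.22612016,  0.32182114, -0.07011359,  1.45167031,  0.02262077,
        1.37076165, -0.05691245]), 'qd': array([-0.00016931, -0.00107415, -0.00063805, -0.00128326,  0.00050798,
       -0.00077073,  0.00047229]), 'joint_torque': array([ 3.54595513e-04, -4.91280949e+01, -4.03487189e-01, -3.12529707e+01,
       -6.38422254e-02,  4.38267749e-02,  1.71854363e-04]), 'position': array([ 0.22814576, -0.60843319,  0.40366496]), 'tool_rot': array([ 2.02621101,  0.36943667, -2.02711608]), 'ft_force': array([-0.45901952, -0.79215962,  0.80763185]), 'torque': array([-0.00173985,  0.02125846,  0.01184834]), 'grip_width': 0.9998884763284969}
top [ 0.32549329 -0.01367841  1.1987121 ]
top pepper_mill [322.9 258. ] 0.89 [ 0.43  -0.128  0.   ]
top white_tagine [414.  260.8] 0.93 [ 0.428 -0.361  0.   ]
top yellow_tagine [131.5 258.3] 0.65 [0.415 0.358 0.   ]
top yellow_tagine [368.7 260.7] 0.4 [ 0.425 -0.244  0.   ]
top yellow_tagine [295.9 191.6] 0.32 [ 0.599 -0.056  0.   ]
top coaster_black [247.  187.4] 0.65 [0.607 0.07  0.   ]
top coaster_black [346.4 19
[... 1168 characters left out ...]
] 0.57 [ 0.43  -0.003  0.   ]
side tomato [333.4 207.1] 0.68 [ 0.409 -0.235  0.   ]
[[-0.001  0.351 -0.936]
 [ 0.002 -0.936 -0.351]
 [-1.    -0.002  0.   ]] {'K': array([[361.68083566,   0.        , 275.85342843],
       [  0.        , 361.68083566, 211.11610951],
       [  0.        ,   0.        ,   1.        ]]), 'k1': -0.004480103292588603, 'hand_eye': array([[ 8.94205811e-04, -2.64798554e-01,  9.64303337e-01,
         2.00918000e-02],
       [ 9.99999548e-01,  5.49397806e-04, -7.76442052e-04,
         4.91106999e-04],
       [-3.24185405e-04,  9.64303595e-01,  2.64798926e-01,
        -7.25224106e-02],
       [ 0.00000000e+00,  0.00000000e+00,  0.00000000e+00,
         1.00000000e+00]])}
```

View pics/top0.png

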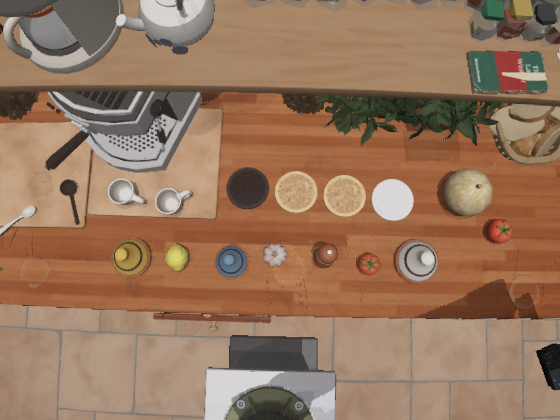

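View pics/side0.png

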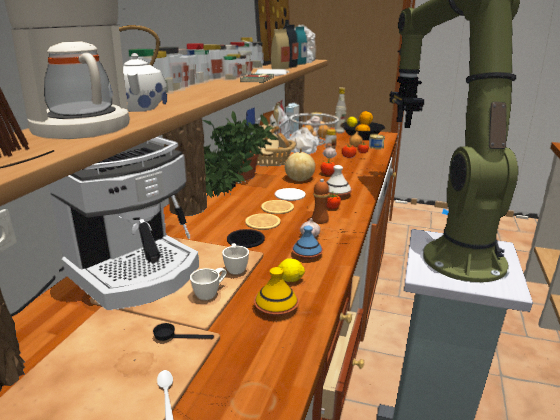

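View pics/wrist0.png

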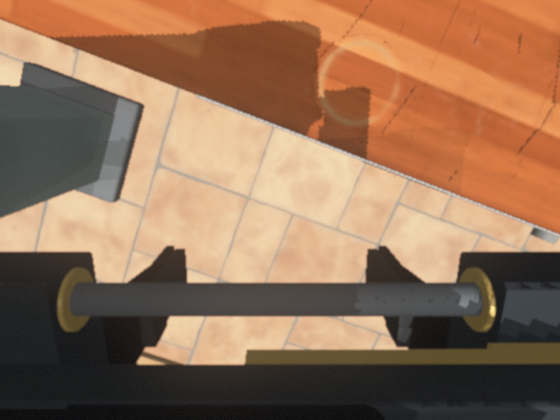

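The top view shows, left to right, yellow at (130,257), a lemon, blue (231,262), garlic (275,255), mill (326,254), tomato (369,264) and white (417,261). The coaster row is black (248,188), cork (296,192), cork (345,196), white (393,200). So the targets are mill→black, white→mid_left, yellow→mid_right, blue→white coaster. Next I'll measure precisely.

Run:
```python
from h import *
for n in('top','side'): ctrl.get_image(n)
for n in("coaster_black","coaster_mid_left","coaster_mid_right","coaster_white"):
    for c in('top','side'):
        for q in ctrl.regions_of(c,n)[:2]:
            m=q['region'].astype(np.uint8);cs=max(cv2.findContours(m,0,1)[0],key=cv2.contourArea)
            if len(cs)<6: continue
            # project contour to plane and fit circle/ellipse centre
            P=np.array([at_z(c,p[0],.006)[:2] for p in cs]);e=cv2.fitEllipse((P*1000).astype(np.float32))
            print(c,n,round(q['confidence'],2),np.round(e[0],1),np.round(e[1],0))
ims={c:ctrl.get_image(c) for c in('top','side')}
for n in("pepper_mill","white_tagine","yellow_tagine","blue_tagine","garlic","tomato"):
    r={}
    for c in('top','side'):
        qs=ctrl.regions_of(c,n)
        for q in qs[:2]:
            ys,xs=np.where(q['region']);print(c,n,round(q['confidence'],2),np.round(q['at']),xs.min(),xs.max(),ys.min(),ys.max())
# enlarged crops
t=ims['top'];cv2.imwrite('pics/topc.png',cv2.resize(t[225:290,100:300],None,fx=4,fy=4,interpolation=2)[:,:,::-1])
cv2.imwrite('pics/topc2.png',cv2.resize(t[225:290,260:460],None,fx=4,fy=4,interpolation=2)[:,:,::-1])
cv2.imwrite('pics/sidec.png',cv2.resize(ims['side'][150:330,230:370],None,fx=3,fy=3,interpolation=2)[:,:,::-1])
# machine upper right corner
print(at_z('top',(200,100),.25),at_z('top',(165,165),.05),at_z('side',(183,150),.25),at_z('side',(197,258),.03))
```

```text
top coaster_black 0.61 [605.7  69.8] [108. 110.]
side coaster_black 0.62 [598.6  79.2] [103. 113.]
top coaster_mid_left 0.98 [597.6 -54.8] [104. 105.]
side coaster_mid_left 0.73 [593.3 -44.3] [104. 116.]
top coaster_mid_right 0.73 [ 592.2 -179.7] [104. 107.]
side coaster_mid_right 0.76 [ 585.7 -164.2] [105. 106.]
top coaster_white 0.84 [ 584.9 -305. ] [108. 109.]
side coaster_white 0.79 [ 577.1 -287.8] [104. 106.]
side coaster_white 0.72 [ 440.7 -475.4] [ 77. 328.]
top pepper_mill 0.85 [323. 256.] 313 336 243 268
side pepper_mill 0.72 [323. 203.] 312 328 180 223
top white_tagine 0.63 [273. 257.] 263 286 243 266
top white_tagine 0.55 [419. 261.] 396 438 239 283
side white_tagine 0.62 [339. 183.] 328 351 165 196
top yellow_tagine 0.88 [125. 258.] 111 148 238 276
side yellow_tagine 0.67 [276. 295.] 254 298 267 316
top blue_tagine 0.91 [230. 260.] 214 247 245 278
top blue_tagine 0.47 [247. 189.] 226 268 167 208
side blue_tagine 0.9 [310. 245.] 292 322 225 259
top garlic 0.73 [274. 255.] 263 286 243 266
side garlic 0.45 [314. 226.] 300 319 220 235
top tomato 0.93 [367. 259.] 359 380 253 274
side tomato 0.63 [334. 203.] 328 340 194 208
[0.73730454 0.16091592 0.25      ] [0.64786175 0.27561714 0.05      ] [0.77850647 0.08573393 0.25      ] [0.65613349 0.26788065 0.03      ]
```

```bash
sleep 0.1; ls pics
```

```text
side0.png
sidec.png
top0.png
topc.png
topc2.png
wrist0.png
```

View pics/topc.png

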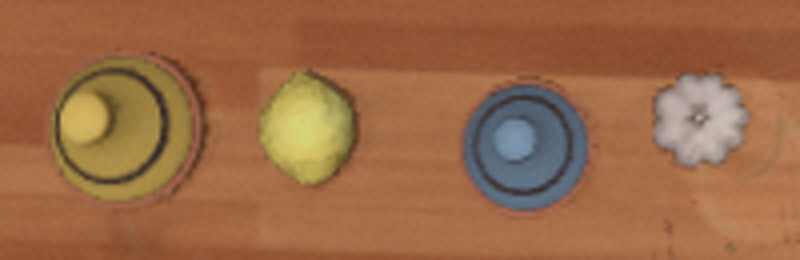

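View pics/topc2.png

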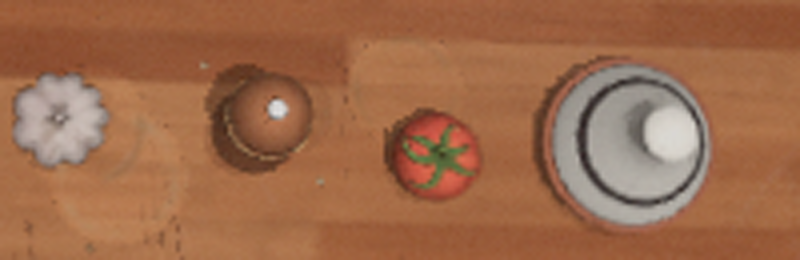

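View pics/sidec.png

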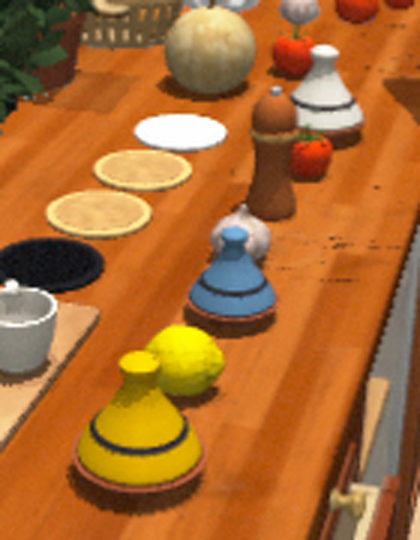

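Run:
```python
from h import *
T={'yellow':((85,118),100,.096,(140,365)),'blue':((515,139),100,.081,(234,237)),'mill':((277,109),260,.138,(276,91)),'white':((670,134),260,.106,(323,55))}
for k,(p,o,z,sd) in T.items():
    a=((p[0]+.5)/4-.5+o,(p[1]+.5)/4-.5+225);b=((sd[0]+.5)/3-.5+230,(sd[1]+.5)/3-.5+150)
    print(k,at_z('top',a,z).round(4),'side',at_z('side',b,z).round(4),'tri',tri(ray('top',a),ray('side',b)).round(4))
```

```text
yellow [0.4167 0.3547 0.096 ] side [0.4132 0.3655 0.096 ] tri [0.4167 0.3565 0.0902]
blue [0.4135 0.102  0.081 ] side [0.41   0.1156 0.081 ] tri [0.4136 0.1026 0.0745]
mill [ 0.4317 -0.1277  0.138 ] side [ 0.4269 -0.1074  0.138 ] tri [ 0.432  -0.1287  0.1303]
white [ 0.4254 -0.3613  0.106 ] side [ 0.4219 -0.3344  0.106 ] tri [ 0.4267 -0.3643  0.0961]
```

```bash
python3 -m crank '[0,0,0,0.18,0,0,87, 0,0,0,0.179,0,0,87, 0,-35,-28,0,0,0,87, 0,-35,-28,0,0,0,87, 0,-35,-28,0,0,0,87]' 30
python3 -m crank '[0,-35,-28,0,0,0,87, 0,-35,-28,0,0,0,87, 0,-36,-29,0,0,0,87, 20,-36,-29,0,0,0,87, 20,0,0,0,0,0,87]'
python3 - <<'E'
from h import *
s=ctrl.get_state();print(s['position'],R.from_rotvec(s['tool_rot']).as_matrix().round(3),s['joint_positions'].round(2))
grab('wrist','w1')
for q in ctrl.regions_of('wrist','white_tagine')[:2]:
    ys,xs=np.where(q['region']);print(q['confidence'],q['at'],xs.min(),xs.max(),ys.min(),ys.max())
E
```

```text
time: 2.98
position: [0.313, -0.5025, 0.4048]
tool_rot: [-2.222, 0.001, 2.221]
ft_force: [0.9, 0.2, 0.4]
grip_width: 1.001
time: 3.6
position: [0.4296, -0.3574, 0.3649]
tool_rot: [2.221, 0.009, -2.215]
ft_force: [-0.6, -0.8, 0.7]
grip_width: 1.002
[ 0.42955021 -0.35743938  0.36493251] [[ 0.002  0.008 -1.   ]
 [ 0.001 -1.    -0.008]
 [-1.    -0.001 -0.002]] [ 0.86  0.16 -0.23  1.73  0.04  1.25 -0.95]
0.98 [272.9, 198.6] 217 336 139 256
```

View pics/w1.png

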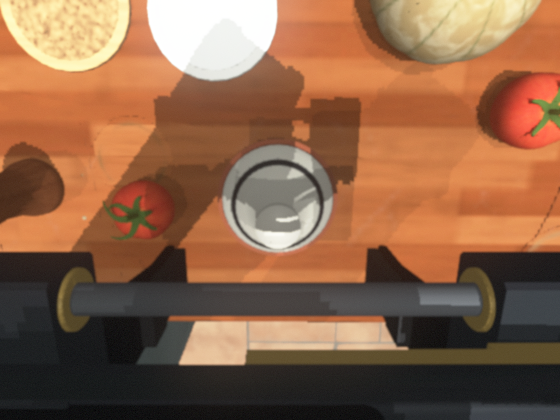

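```bash
cat > lk.py <<'E'
from h import *
import sys
def look(n,f,s=None):
    s=ctrl.get_state();im=grab('wrist',f)
    print('pos',s['position'].round(4),'t',round(s['time'],2))
    q=ctrl.regions_of('wrist',n)[0];ys,xs=np.where(q['region']);print(q['confidence'])
    x0,x1,y0,y1=xs.min()-15,xs.max()+15,max(ys.min()-15,0),ys.max()+15
    c=im[y0:y1,x0:x1];k=4;cv2.imwrite('pics/'+f+'c.png',cv2.resize(c,None,fx=k,fy=k,interpolation=2)[:,:,::-1]);print('crop',x0,y0)
    m=ctrl.mark_of('wrist',n)
    print('mark',at_z('wrist',m[0]['at'],0,s).round(4))
    return s
E
python3 - <<'E'
from lk import *
s=look('white_tagine','w2')
print('base outline',at_z('wrist',(277,197.5),.018,s).round(4))
for p in((282,221),(282,226)):print(at_z('wrist',p,.108,s).round(4))
E
```

```text
pos [ 0.4262 -0.3604  0.3626] t 3.7
0.76
crop 199 118
mark [ 0.4265 -0.3577  0.    ]
base outline [ 0.4215 -0.3608  0.018 ]
[ 0.4266 -0.3642  0.108 ]
[ 0.423  -0.3642  0.108 ]
```

View pics/w2c.png

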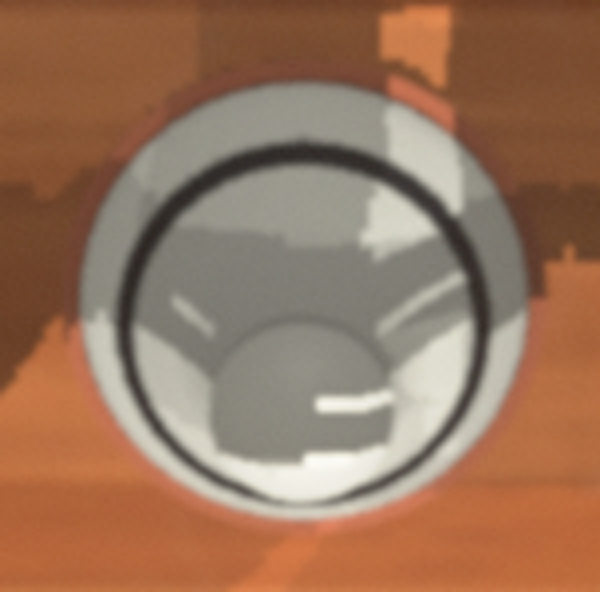

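```bash
python3 -m crank '[40,-1,0,0,0,0,87, 40,0,0,0,0,0,87, 15,0,0,0,0,0,87, 0,0,0,0,0,0,87, 0,0,0,0,0,0,87]'
python3 -m crank '[0,0,0,0,0,0,20, 0,0,0,0,0,0,20, 0,0,0,0,0,0,20, 0,0,0,0,0,0,20, 0,0,0,0,0,0,20]' 30
python3 - <<'E'
from h import *
s=ctrl.get_state();print(s['position'].round(4),s['ft_force'].round(1),s['grip_width']*87)
grab('wrist','w3')
E
```

```text
time: 4.47
position: [0.4269, -0.3614, 0.2717]
tool_rot: [2.223, -0.003, -2.218]
ft_force: [1.8, 0.1, 0.3]
grip_width: 0.997
time: 5.1
position: [0.4263, -0.3607, 0.2697]
tool_rot: [-2.221, 0.0, 2.221]
ft_force: [0.1, -0.0, 1.5]
grip_width: 0.517
[ 0.4263 -0.3607  0.2697] [ 0.1 -0.   1.5] 44.969007016660235
```

View pics/w3.png

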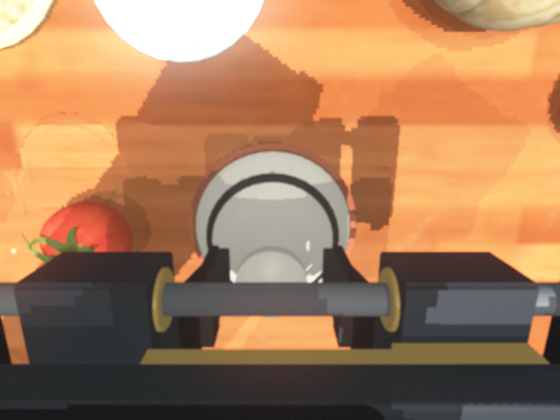

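```bash
python3 -m crank '[0,0,0,0,0,0,15, 0,0,0,0,0,0,15, 0,0,0,0,0,0,15, 0,0,0,0,0,0,15, 0,0,0,0,0,0,15]' 30
python3 -m crank '[-10,0,0,0,0,0,15, -30,0,0,0,0,0,15, -40,0,0,0,0,0,15, -40,0,0,0,0,0,15, -40,0,0,0,0,0,15]'
```

```text
time: 5.78
position: [0.4263, -0.3606, 0.2698]
tool_rot: [-2.221, -0.0, 2.221]
ft_force: [-0.6, 1.5, -0.2]
grip_width: 0.344
time: 6.4
position: [0.4259, -0.3608, 0.4314]
tool_rot: [2.221, -0.001, -2.221]
ft_force: [0.1, -0.5, -1.8]
grip_width: 0.347
```

```bash
python3 -m crank '[0,-38,-21,0,0,0,15, 0,-38,-21,0,0,0,15, 0,-38,-21,0,0,0,15, 0,-38,-21,0,0,0,15, 0,-38,-22,0,0,0,15]'
python3 -m crank '[0,-38,-22,0,0,0,15, 0,-38,-22,0,0,0,15, 0,-40,-22,0,0,0,15, 0,0,0,0,0,0,15, 0,0,0,0,0,0,15]'
python3 - <<'E'
from h import *
s=ctrl.get_state();print(s['position'].round(4),R.from_rotvec(s['tool_rot']).as_matrix().round(3))
grab('wrist','w4')
for n in("coaster_black","coaster_mid_left","coaster_white"):
    for q in ctrl.regions_of('wrist',n)[:2]:
            m=q['region'].astype(np.uint8);cs=max(cv2.findContours(m,0,1)[0],key=cv2.contourArea)
            P=np.array([at_z('wrist',p[0],.006,s)[:2] for p in cs]);e=cv2.fitEllipse((P*1000).astype(np.float32))
            print(n,round(q['confidence'],2),np.round(e[0],1),np.round(e[1],0))
E
```

```text
time: 7.02
position: [0.5326, -0.1698, 0.4302]
tool_rot: [2.222, -0.002, -2.221]
ft_force: [-0.0, -0.0, -2.7]
grip_width: 0.343
time: 7.65
position: [0.5982, -0.0553, 0.4297]
tool_rot: [2.22, -0.002, -2.222]
ft_force: [0.3, -1.4, -1.7]
grip_width: 0.347
[ 0.5982 -0.0553  0.4297] [[-0.001 -0.    -1.   ]
 [-0.001 -1.     0.   ]
 [-1.     0.001  0.001]]
coaster_black 0.96 [605.8  74.5] [101. 111.]
coaster_mid_left 0.58 [638.  -50.3] [27. 69.]
coaster_mid_left 0.48 [409.  -16.7] [21. 33.]
coaster_white 0.66 [ 585.  -300.3] [109. 111.]
```

View pics/w4.png

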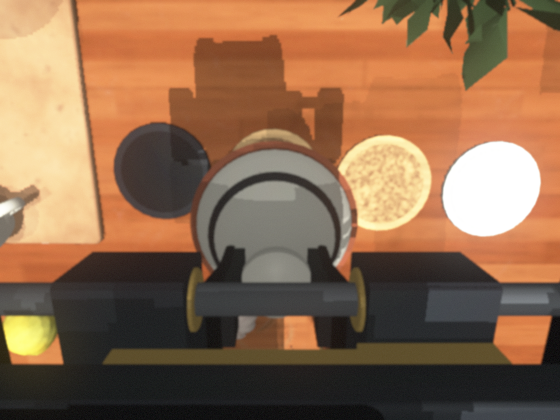

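```bash
python3 -m crank '[40,-1,0,0,0,0,15, 50,0,0,0,0,0,15, 45,0,0,0,0,0,15, 15,0,0,0,0,0,15, 0,0,0,0,0,0,15]'
python3 -m crank '[1,0,0,0,0,0,15, 1,0,0,0,0,0,15, 1,0,0,0,0,0,15, 0,0,0,0,0,0,15, 0,0,0,0,0,0,15]'
```

```text
time: 8.48
position: [0.5983, -0.0542, 0.2798]
tool_rot: [-2.22, 0.001, 2.222]
ft_force: [1.0, 0.2, -1.8]
grip_width: 0.344
time: 9.1
position: [0.5983, -0.0537, 0.2768]
tool_rot: [2.221, -0.0, -2.221]
ft_force: [0.6, -0.4, -1.3]
grip_width: 0.342
```

```bash
python3 -m crank '[1,0,0,0,0,0,15, 0.5,0,0,0,0,0,15, 0,0,0,0,0,0,15, 0,0,0,0,0,0,60, 0,0,0,0,0,0,60]'
python3 -m crank '[0,0,0,0,0,0,70, 0,0,0,0,0,0,70, -20,0,0,0,0,0,87, -40,0,0,0,0,0,87, -40,0,0,0,0,0,87]'
python3 - <<'E'
from h import *
s=ctrl.get_state();print(s['position'].round(4),s['ft_force'])
grab('wrist','w5')
E
```

```text
time: 9.72
position: [0.5983, -0.0538, 0.2752]
tool_rot: [2.221, -0.001, -2.221]
ft_force: [0.3, 0.1, -0.1]
grip_width: 0.486
time: 10.35
position: [0.5983, -0.0536, 0.3778]
tool_rot: [2.223, -0.0, -2.22]
ft_force: [0.5, 0.5, 0.8]
grip_width: 0.978
[ 0.5983 -0.0536  0.3778] [0.45089313 0.48536425 0.75043725]
```

View pics/w5.png

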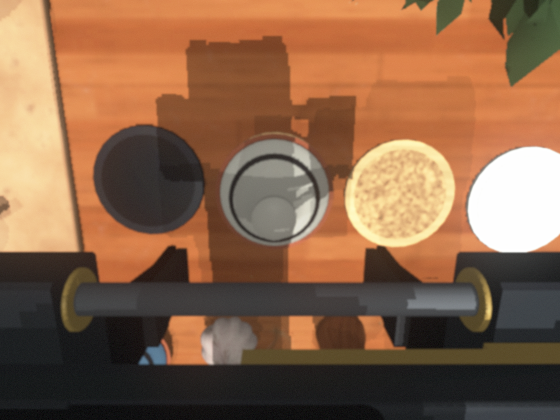

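White sits centrally between its neighbours: dish column 274.5, neighbour midpoint 274.75. Next is the mill.

```bash
python3 -m crank '[-5,15,33,0,0,0,87, 0,15,33,0,0,0,87, 0,15,33,0,0,0,87, 0,15,33,0,0,0,87, 0,14,34,0,0,0,87]'
python3 -m crank '[0,0,0,0,0,0,87, 0,0,0,0,0,0,87, 0,0,0,0,0,0,87, 0,0,0,0,0,0,87, 0,0,0,0,0,0,87]'
python3 - <<'E'
from lk import *
look('pepper_mill','w6')
E
```

```text
time: 11.02
position: [0.4314, -0.1279, 0.3816]
tool_rot: [2.223, -0.001, -2.219]
ft_force: [0.8, 0.1, -0.4]
grip_width: 0.998
time: 11.65
position: [0.4327, -0.1274, 0.3801]
tool_rot: [2.221, 0.001, -2.222]
ft_force: [0.6, 0.5, -0.0]
grip_width: 1.0
pos [ 0.4327 -0.1274  0.3801] t 11.65
0.61
crop 226 145Traceback (most recent call last):
  File "<stdin>", line 2, in <module>
  File "lk.py", line 10, in look
    print('mark',at_z('wrist',m[0]['at'],0,s).round(4))
                              ~^^^
IndexError: list index out of range
```

View pics/w6.png

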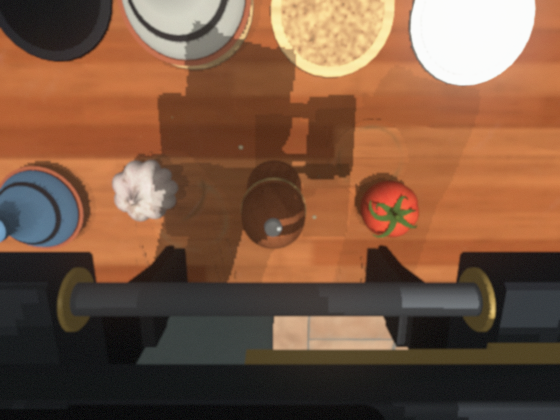

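```bash
python3 - <<'E'
from h import *
s=ctrl.get_state();print(at_z('wrist',(273,228),.137,s).round(4))
E
python3 -m crank '[40,0,0,0,0,0,87, 45,0,0,0,0,0,87, 23,0,0,0,0,0,87, 0,0,0,0,0,0,87, 0,0,0,0,0,0,60]'
python3 -m crank '[0,0,0,0,0,0,35, 0,0,0,0,0,0,35, 0,0,0,0,0,0,35, 0,0,0,0,0,0,35, 0,0,0,0,0,0,35]' 30
```

```text
[ 0.4324 -0.126   0.137 ]
time: 12.42
position: [0.4329, -0.1278, 0.2733]
tool_rot: [2.223, -0.001, -2.22]
ft_force: [1.0, -0.1, -0.2]
grip_width: 0.949
time: 13.05
position: [0.4325, -0.1275, 0.2725]
tool_rot: [-2.222, -0.0, 2.221]
ft_force: [1.0, 0.2, 1.2]
grip_width: 0.528
```

```bash
python3 -m crank '[0,0,0,0,0,0,30, 0,0,0,0,0,0,30, -10,0,0,0,0,0,30, -30,0,0,0,0,0,30, -40,0,0,0,0,0,30]'
python3 -m crank '[-40,0,0,0,0,0,30, -40,0,0,0,0,0,30, 0,0,0,0,0,0,30, 0,0,0,0,0,0,30, 0,0,0,0,0,0,30]'
python3 - <<'E'
from h import *
s=ctrl.get_state();print(s['position'].round(4),s['ft_force'].round(1),s['grip_width']*87)
grab('wrist','w7');grab('top','t7');grab('side','s7')
t=cv2.imread('pics/t7.png');cv2.imwrite('pics/t7c.png',cv2.resize(t[150:300,210:430],None,fx=3.5,fy=3.5,interpolation=2))
t=cv2.imread('pics/s7.png');cv2.imwrite('pics/s7c.png',cv2.resize(t[110:330,200:400],None,fx=2.7,fy=2.7,interpolation=2))
E
```

```text
time: 13.68
position: [0.4315, -0.1278, 0.3523]
tool_rot: [-2.218, -0.0, 2.224]
ft_force: [0.7, -0.5, -2.1]
grip_width: 0.528
time: 14.3
position: [0.4318, -0.1277, 0.4306]
tool_rot: [-2.218, -0.001, 2.224]
ft_force: [0.0, 0.0, -1.8]
grip_width: 0.529
[ 0.4318 -0.1277  0.4306] [ 0.   0.  -1.8] 45.98183584311198
```

View pics/t7c.png

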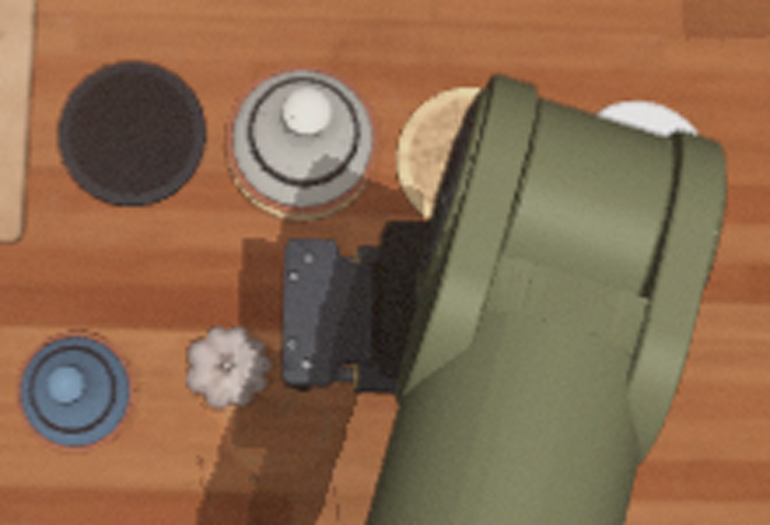

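View pics/s7c.png

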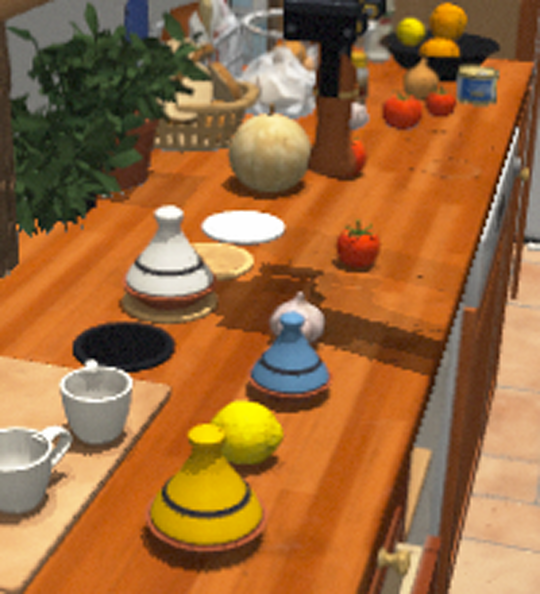

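Run:
```python
from h import *
f=lambda x,y:((x+.5)/3.5-.5+210,(y+.5)/3.5-.5+150)
print('white knob',at_z('top',f(306,110),.112),'black c',at_z('top',f(132,134),.006),'blue',at_z('top',f(66,384),.081))
s=ctrl.get_state();print(s['position'])
```

```text
white knob [ 0.5989795  -0.05441655  0.112     ] black c [0.60410677 0.06895788 0.006     ] blue [0.4135549  0.10172627 0.081     ]
[ 0.43208192 -0.1276866   0.43115747]
```

```bash
python3 -m crank '[0,-33,-29,0,0,0,30, 0,-33,-29,0,0,0,30, 0,-33,-29,0,0,0,30, 0,-33,-29,0,0,0,30, 0,-33,-29,0,0,0,30]'
python3 -m crank '[0,-33,-29,0,0,0,30, 0,0,0,0,0,0,30, 40,0,0,0,0,0,30, 50,0,0,0,0,0,30, 40,0,0,0,0,0,30]'
python3 -m crank '[17,0,0,0,0,0,30, 0,0,0,0,0,0,30, 0,0,0,0,0,0,30, 0,0,0,0,0,0,30, 0,0,0,0,0,0,30]'
python3 - <<'E'
from h import *
s=ctrl.get_state();print(s['position'].round(4),s['ft_force'].round(1))
grab('wrist','w8')
E
```

```text
time: 15.08
position: [0.5782, 0.0381, 0.4316]
tool_rot: [-2.22, 0.001, 2.222]
ft_force: [0.5, -0.6, -1.2]
grip_width: 0.529
time: 15.7
position: [0.6056, 0.069, 0.2998]
tool_rot: [-2.219, 0.003, 2.224]
ft_force: [0.9, 0.8, -2.7]
grip_width: 0.532
time: 16.32
position: [0.6067, 0.0704, 0.2864]
tool_rot: [-2.223, 0.0, 2.219]
ft_force: [-0.0, 0.7, -2.1]
grip_width: 0.529
[0.6067 0.0704 0.2864] [-0.   0.7 -2.1]
```

View pics/w8.png

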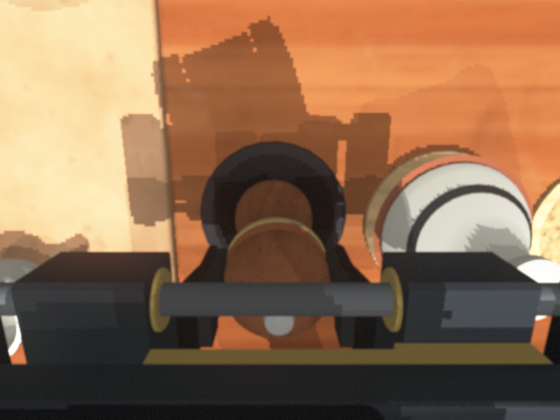

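```bash
python3 -m crank '[3,0,1,0,0,0,30, 2,0,0,0,0,0,30, 1,0,0,0,0,0,30, 1,0,0,0,0,0,30, 0,0,0,0,0,0,30]'
python3 -m crank '[1,0,0,0,0,0,30, 0.5,0,0,0,0,0,30, 0,0,0,0,0,0,30, 0,0,0,0,0,0,30, 0,0,0,0,0,0,30]'
```

```text
time: 17.0
position: [0.6055, 0.0703, 0.2785]
tool_rot: [-2.222, 0.0, 2.221]
ft_force: [-0.0, 0.0, -0.6]
grip_width: 0.533
time: 17.62
position: [0.6059, 0.0705, 0.2785]
tool_rot: [2.224, -0.001, -2.219]
ft_force: [-1.8, -1.0, 7.5]
grip_width: 0.532
```

```bash
python3 -m crank '[-1,0,0,0,0,0,60, 0,0,0,0,0,0,70, 0,0,0,0,0,0,80, 0,0,0,0,0,0,87, 0,0,0,0,0,0,87]'
python3 -m crank '[-30,0,0,0,0,0,87, -50,0,0,0,0,0,87, -40,0,0,0,0,0,87, 0,0,55,0,0,0,87, 0,0,50,0,0,0,87]'
python3 -m crank '[0,-30,42,0,0,0,87, 0,-40,42,0,0,0,87, 0,-45,0,0,0,0,87, 0,-45,0,0,0,0,87, 0,-45,0,0,0,0,87]'
python3 -m crank '[10,-40,0,0,0,0,87, 10,-40,0,0,0,0,87, 0,0,0,0,0,0,87, 0,0,0,0,0,0,87, 0,0,0,0,0,0,87]'
python3 - <<'E'
from h import *
s=ctrl.get_state();print(s['position'].round(4),s['ft_force'].round(1))
grab('wrist','w9')
t=ctrl.get_image('top');cv2.imwrite('pics/t9.png',cv2.resize(t[150:300,210:430],None,fx=3.5,fy=3.5,interpolation=2)[:,:,::-1])
E
```

```text
time: 18.25
position: [0.6053, 0.0703, 0.2776]
tool_rot: [-2.221, 0.0, 2.222]
ft_force: [0.9, 0.5, -0.4]
grip_width: 0.969
time: 18.88
position: [0.4993, 0.0707, 0.398]
tool_rot: [-2.222, -0.001, 2.221]
ft_force: [0.8, -0.0, -0.1]
grip_width: 0.999
time: 19.5
position: [0.416, 0.2767, 0.3982]
tool_rot: [-2.223, 0.001, 2.219]
ft_force: [-0.0, 0.1, -0.5]
grip_width: 0.999
time: 20.12
position: [0.417, 0.3542, 0.378]
tool_rot: [-2.222, 0.004, 2.22]
ft_force: [-0.1, -0.4, 0.6]
grip_width: 1.002
[0.417  0.3542 0.378 ] [-0.1 -0.4  0.6]
```

View pics/w9.png

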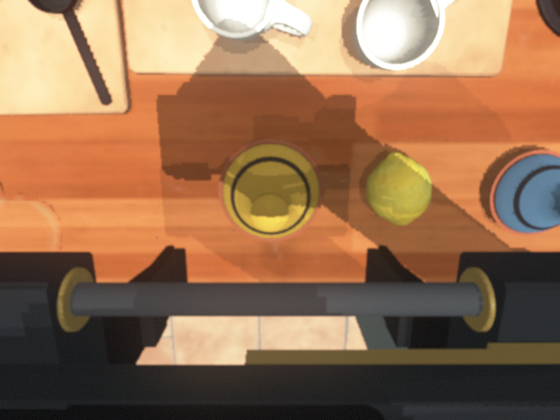

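View pics/t9.png

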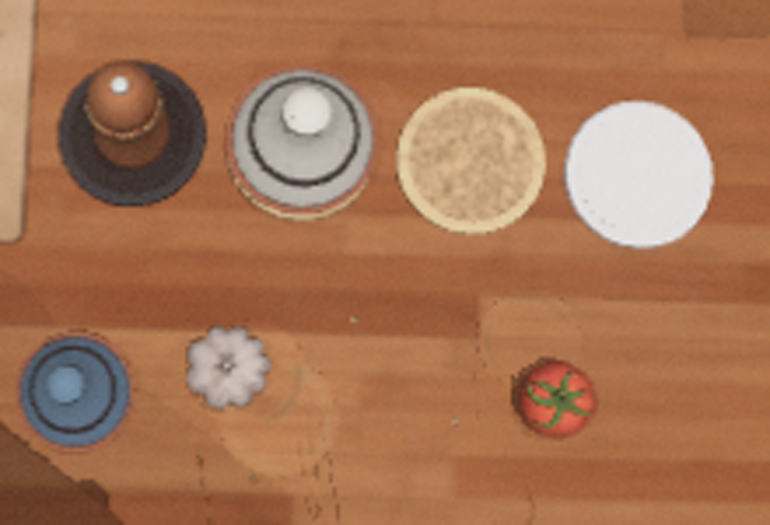

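```bash
python3 - <<'E'
from h import *
f=lambda x,y:((x+.5)/3.5-.5+210,(y+.5)/3.5-.5+150)
s=ctrl.get_state();print('yel',at_z('wrist',(269,213),.098,s).round(4),'mill tip',at_z('top',f(119,84),.143),'cork_r',at_z('top',f(471,160),.006),'white',at_z('top',f(639,174),.006))
E
python3 -m crank '[40,0,0,0,0,0,87, 45,0,0,0,0,0,87, 32,0,0,0,0,0,87, 0,0,0,0,0,0,60, 0,0,0,0,0,0,60]'
python3 -m crank '[0,0,0,0,0,0,15, 0,0,0,0,0,0,15, 0,0,0,0,0,0,15, 0,0,0,0,0,0,15, 0,0,0,0,0,0,15]' 30
python3 -m crank '[0,0,0,0,0,0,12, 0,0,0,0,0,0,12, 0,0,0,0,0,0,12, 0,0,0,0,0,0,12, 0,0,0,0,0,0,12]' 30
```

```text
yel [0.417 0.359 0.098] mill tip [0.60541561 0.06925732 0.143     ] cork_r [ 0.59136382 -0.18027371  0.006     ] white [ 0.58441532 -0.30490648  0.006     ]
time: 20.85
position: [0.417, 0.3556, 0.2622]
tool_rot: [-2.223, -0.0, 2.219]
ft_force: [-0.1, -0.1, 0.5]
grip_width: 0.85
time: 21.48
position: [0.4164, 0.3555, 0.2608]
tool_rot: [-2.221, -0.0, 2.221]
ft_force: [-0.2, 1.5, 0.2]
grip_width: 0.305
time: 22.1
position: [0.4164, 0.3555, 0.2608]
tool_rot: [-2.221, -0.0, 2.221]
ft_force: [0.9, 1.1, 2.4]
grip_width: 0.299
```

```bash
python3 -m crank '[-10,0,0,0,0,0,12, -30,0,0,0,0,0,12, -40,0,0,0,0,0,12, -45,0,0,0,0,0,12, -45,0,0,0,0,0,12]'
python3 -m crank '[0,25,-5,0,0,0,12, 0,45,-10,0,0,0,12, 0,50,-18,0,0,0,12, 0,50,-18,0,0,0,12, 0,50,-18,0,0,0,12]'
python3 -m crank '[0,50,-18,0,0,0,12, 0,50,-18,0,0,0,12, 0,50,-18,0,0,0,12, 0,50,-18,0,0,0,12, 0,50,-18,0,0,0,12]'
python3 -m crank '[0,40,-10,0,0,0,12, 0,25,-6,0,0,0,12, 0,0,0,0,0,0,12, 0,0,0,0,0,0,12, 0,0,0,0,0,0,12]'
```

```text
time: 22.72
position: [0.4161, 0.3549, 0.4321]
tool_rot: [2.221, -0.002, -2.221]
ft_force: [1.0, -0.2, -0.8]
grip_width: 0.305
time: 23.35
position: [0.4853, 0.1335, 0.431]
tool_rot: [2.221, -0.002, -2.221]
ft_force: [0.2, 0.6, -0.9]
grip_width: 0.306
time: 23.98
position: [0.5753, -0.1164, 0.4309]
tool_rot: [2.221, -0.001, -2.222]
ft_force: [0.7, 0.4, -1.3]
grip_width: 0.299
time: 24.6
position: [0.5914, -0.1774, 0.4312]
tool_rot: [2.22, 0.004, -2.22]
ft_force: [-0.8, -0.5, -1.5]
grip_width: 0.3
```

```bash
python3 -m crank '[40,2,0,0,0,0,12, 50,0,0,0,0,0,12, 45,0,0,0,0,0,12, 25,0,0,0,0,0,12, 0,0,0,0,0,0,12]'
python3 -m crank '[1,0,0,0,0,0,12, 1,0,0,0,0,0,12, 0,0,0,0,0,0,12, 0,0,0,0,0,0,12, 0,0,0,0,0,0,12]'
python3 - <<'E'
from h import *
s=ctrl.get_state();print(s['position'].round(4),s['ft_force'].round(1))
grab('wrist','w10')
E
```

```text
time: 25.22
position: [0.5906, -0.1802, 0.2692]
tool_rot: [2.218, 0.004, -2.225]
ft_force: [0.6, 0.7, -1.4]
grip_width: 0.3
time: 25.85
position: [0.5913, -0.1818, 0.2689]
tool_rot: [-2.222, 0.001, 2.221]
ft_force: [0.7, -0.3, -1.6]
grip_width: 0.3
[ 0.5913 -0.1818  0.2689] [ 0.7 -0.3 -1.6]
```

View pics/w10.png

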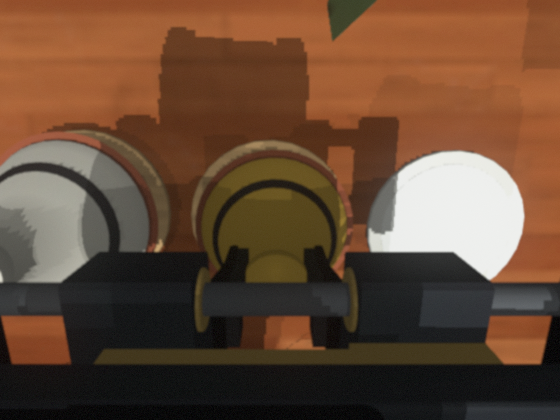

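```bash
python3 -m crank '[0,-1.5,0,0,0,0,12, 1,0,0,0,0,0,12, 1,0,0,0,0,0,12, 0.5,0,0,0,0,0,12, 0,0,0,0,0,0,12]'
python3 -m crank '[0,0,0,0,0,0,12, 0,0,0,0,0,0,40, 0,0,0,0,0,0,60, 0,0,0,0,0,0,80, 0,0,0,0,0,0,87]'
```

```text
time: 26.52
position: [0.5913, -0.1802, 0.2661]
tool_rot: [-2.221, 0.0, 2.222]
ft_force: [-0.1, 1.0, -0.9]
grip_width: 0.306
time: 27.15
position: [0.5914, -0.1802, 0.2664]
tool_rot: [2.222, -0.0, -2.221]
ft_force: [0.3, 0.0, -0.9]
grip_width: 0.671
```

```bash
python3 -m crank '[0,0,0,0,0,0,87, -30,0,0,0,0,0,87, -50,0,0,0,0,0,87, -40,0,10,0,0,0,87, 0,0,50,0,0,0,87]'
python3 -m crank '[0,-38,20,0,0,0,87, 0,-40,20,0,0,0,87, 0,-40,20,0,0,0,87, 0,-40,20,0,0,0,87, 0,-40,20,0,0,0,87]'
python3 -m crank '[0,-42,18,0,0,0,87, 10,-42,0,0,0,0,87, 0,0,0,0,0,0,87, 0,0,0,0,0,0,87, 0,0,0,0,0,0,87]'
python3 - <<'E'
from h import *
s=ctrl.get_state();print(s['position'].round(4),s['joint_positions'].round(2))
grab('wrist','w11')
t=ctrl.get_image('top');cv2.imwrite('pics/t11.png',cv2.resize(t[150:300,210:430],None,fx=3.5,fy=3.5,interpolation=2)[:,:,::-1])
E
```

```text
time: 27.78
position: [0.5333, -0.1794, 0.3902]
tool_rot: [2.229, 0.001, -2.21]
ft_force: [-0.8, -0.5, -0.4]
grip_width: 0.994
time: 28.4
position: [0.4305, 0.0193, 0.3864]
tool_rot: [2.222, -0.001, -2.221]
ft_force: [0.7, 0.1, 0.3]
grip_width: 1.002
time: 29.02
position: [0.4136, 0.1007, 0.3763]
tool_rot: [-2.22, 0.003, 2.22]
ft_force: [0.0, -0.1, -0.2]
grip_width: 1.0
[0.4136 0.1007 0.3763] [ 0.62 -0.17 -0.83  1.98 -0.13  1.28 -1.73]
```

View pics/w11.png

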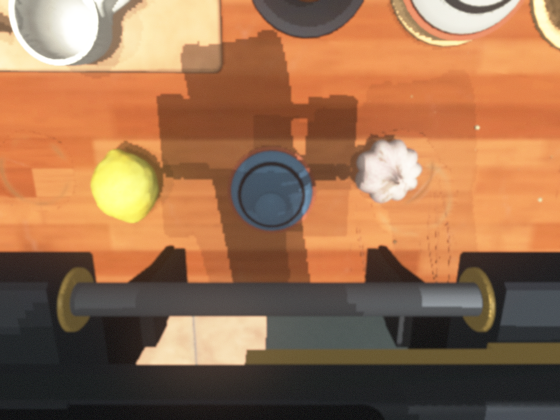

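View pics/t11.png

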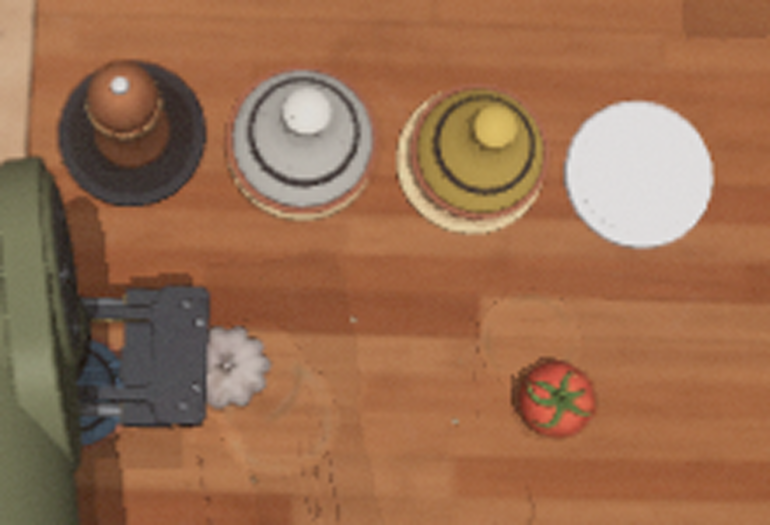

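```bash
python3 - <<'E'
from h import *
f=lambda x,y:((x+.5)/3.5-.5+210,(y+.5)/3.5-.5+150)
s=ctrl.get_state();print('blue',at_z('wrist',(270,206),.084,s).round(4),'yel knob',at_z('top',f(497,129),.103))
E
python3 -m crank '[40,-1,0,0,0,0,87, 45,0,0,0,0,0,87, 35,0,0,0,0,0,87, 8,0,0,0,0,0,60, 0,0,0,0,0,0,60]'
```

```text
blue [0.4156 0.1052 0.084 ] yel knob [ 0.5917324  -0.18441484  0.103     ]
time: 29.75
position: [0.4137, 0.1026, 0.2486]
tool_rot: [-2.221, 0.0, 2.221]
ft_force: [-0.0, 0.4, 0.9]
grip_width: 0.848
```

```bash
python3 -m crank '[1.5,0,0,0,0,0,30, 0,0,0,0,0,0,15, 0,0,0,0,0,0,15, 0,0,0,0,0,0,10, 0,0,0,0,0,0,10]' 30
python3 -m crank '[0,0,0,0,0,0,10, 0,0,0,0,0,0,10, 0,0,0,0,0,0,10, 0,0,0,0,0,0,10, 0,0,0,0,0,0,10]'
python3 - <<'E'
from h import *
s=ctrl.get_state();print(s['position'].round(4),s['ft_force'].round(1),s['grip_width']*87)
grab('wrist','w12')
E
```

```text
time: 30.38
position: [0.4134, 0.1029, 0.2468]
tool_rot: [-2.222, 0.0, 2.221]
ft_force: [0.4, 0.7, 0.9]
grip_width: 0.291
time: 31.0
position: [0.4134, 0.1029, 0.2468]
tool_rot: [-2.221, 0.0, 2.221]
ft_force: [-0.0, 0.9, 0.3]
grip_width: 0.25
[0.4134 0.1029 0.2468] [-0.   0.9  0.3] 21.777477764251795
```

View pics/w12.png

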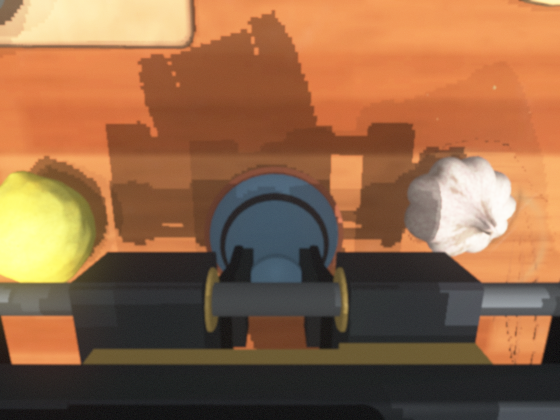

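```bash
python3 -m crank '[-10,0,0,0,0,0,10, -30,0,0,0,0,0,10, -40,0,0,0,0,0,10, -45,0,0,0,0,0,10, -50,0,0,0,0,0,10]'
python3 -m crank '[0,30,-8,0,0,0,10, 0,45,-15,0,0,0,10, 0,50,-22,0,0,0,10, 0,50,-22,0,0,0,10, 0,50,-22,0,0,0,10]'
python3 -m crank '[0,50,-22,0,0,0,10, 0,50,-22,0,0,0,10, 0,45,-20,0,0,0,10, 0,30,-15,0,0,0,10, 0,8,-3,0,0,0,10]'
python3 -m crank '[40,0,0,0,0,0,10, 50,0,0,0,0,0,10, 45,0,0,0,0,0,10, 30,0,0,0,0,0,10, 0,0,0,0,0,0,10]'
python3 -m crank '[0,0,0,0,0,0,10, 0,0,0,0,0,0,10, 0,0,0,0,0,0,10, 0,0,0,0,0,0,10, 0,0,0,0,0,0,10]'
python3 - <<'E'
from h import *
s=ctrl.get_state();print(s['position'].round(4),s['ft_force'].round(1))
grab('wrist','w13')
E
```

```text
time: 31.68
position: [0.4127, 0.1028, 0.4233]
tool_rot: [2.221, -0.001, -2.221]
ft_force: [-0.4, -0.5, -1.4]
grip_width: 0.247
time: 32.3
position: [0.5025, -0.1239, 0.4222]
tool_rot: [2.221, -0.001, -2.221]
ft_force: [0.9, 0.5, -1.8]
grip_width: 0.256
time: 32.92
position: [0.5839, -0.3082, 0.4209]
tool_rot: [-2.218, 0.003, 2.221]
ft_force: [-0.2, 0.7, -1.7]
grip_width: 0.25
time: 33.55
position: [0.5834, -0.3036, 0.255]
tool_rot: [-2.216, -0.005, 2.225]
ft_force: [0.3, -0.9, -1.2]
grip_width: 0.25
time: 34.17
position: [0.5843, -0.3052, 0.2569]
tool_rot: [-2.221, 0.0, 2.221]
ft_force: [-0.1, -0.0, -1.4]
grip_width: 0.251
[ 0.5843 -0.3052  0.2569] [-0.1 -0.  -1.4]
```

View pics/w13.png

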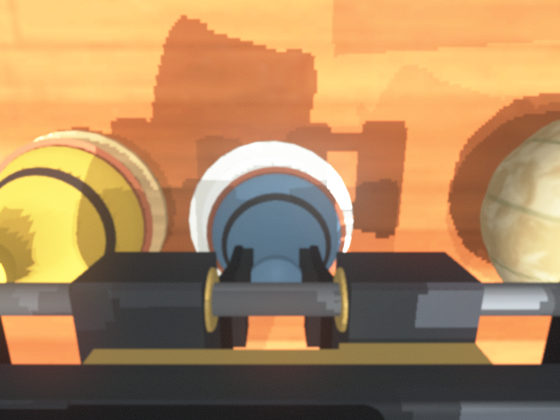

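```bash
python3 -m crank '[1,-1.5,0,0,0,0,10, 1,0,0,0,0,0,10, 1,0,0,0,0,0,10, 1,0,0,0,0,0,10, 0,0,0,0,0,0,10]'
python3 -m crank '[0,0,0,0,0,0,10, 0,0,0,0,0,0,40, 0,0,0,0,0,0,60, 0,0,0,0,0,0,80, 0,0,0,0,0,0,87]'
python3 -m crank '[0,0,0,0,0,0,87, -30,0,0,0,0,0,87, -50,0,0,0,0,0,87, -50,0,0,0,0,0,87, -20,0,0,0,0,0,87]'
python3 -m crank '[0,40,40,0,0,0,87, 0,45,40,0,0,0,87, 0,45,30,0,0,0,87, 0,45,20,0,0,0,87, 0,0,0,0,0,0,87]'
python3 - <<'E'
from h import *
s=ctrl.get_state();print(s['position'].round(4),s['ft_force'].round(1))
grab('side','s14')
t=ctrl.get_image('top');cv2.imwrite('pics/t14.png',cv2.resize(t[150:300,210:430],None,fx=3.5,fy=3.5,interpolation=2)[:,:,::-1])
t=cv2.imread('pics/s14.png');cv2.imwrite('pics/s14c.png',cv2.resize(t[110:330,200:400],None,fx=2.7,fy=2.7,interpolation=2))
E
```

```text
time: 34.85
position: [0.5842, -0.3037, 0.2526]
tool_rot: [-2.221, 0.0, 2.222]
ft_force: [-1.0, 0.4, -1.0]
grip_width: 0.252
time: 35.48
position: [0.5843, -0.3037, 0.2529]
tool_rot: [2.222, -0.0, -2.221]
ft_force: [-0.3, -0.2, -0.1]
grip_width: 0.62
time: 36.1
position: [0.5849, -0.3035, 0.4066]
tool_rot: [2.225, -0.003, -2.215]
ft_force: [0.6, 0.1, -0.3]
grip_width: 0.997
time: 36.72
position: [0.4499, -0.4838, 0.4009]
tool_rot: [-2.213, 0.011, 2.221]
ft_force: [-1.1, 0.2, -0.0]
grip_width: 1.003
[ 0.4499 -0.4838  0.4009] [-1.1  0.2 -0. ]
```

View pics/t14.png

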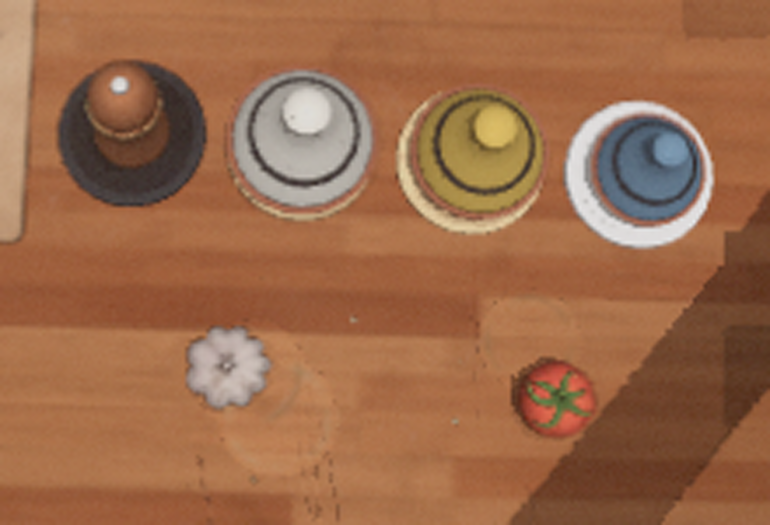

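View pics/s14c.png

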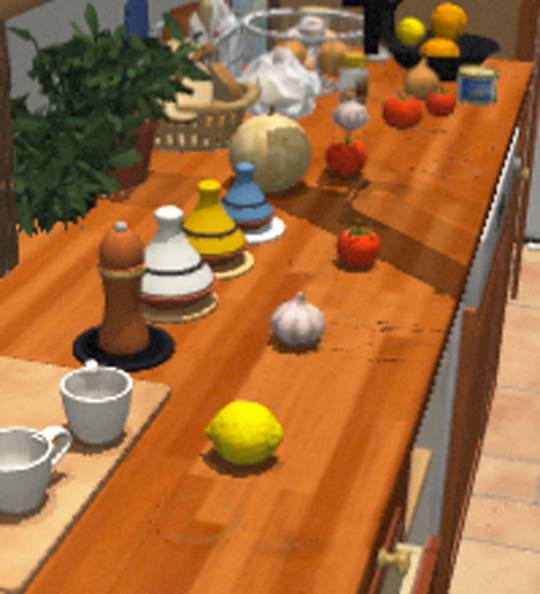

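Run:
```python
from h import *
f=lambda x,y:((x+.5)/3.5-.5+210,(y+.5)/3.5-.5+150)
def g(P,n='top'):
    p=ctrl.camera_params(n);K=np.array(p['K']);q=np.array(p['world_to_cam'])@np.r_[P,1];u=q[:2]/q[2];u=u*(1+p['k1']*(u@u));a=K[:2,:2]@u+K[:2,2];return a
C={'white':(.5985,-.0548,.117),'yellow':(.5917,-.1798,.107),'blue':(.5849,-.305,.091),'mill':(.6053,.0698,.144)}
px={'white':(307,110),'yellow':(495.5,128.5),'blue':(670.5,151),'mill':(119,84)}
im=cv2.imread('pics/t14.png');
for k,c in C.items():
    z=c[2]-.005 if k!='mill' else .143
    print(k,at_z('top',f(*px[k]),z).round(4),'want',c[:2])
    for zz,rad,col in((.006,.055,(0,255,0)),(c[2],{'white':.016,'yellow':.014,'blue':.012,'mill':.004}[k],(255,0,255))):
        pts=np.array([g((c[0]+rad*np.cos(t),c[1]+rad*np.sin(t),zz)) for t in np.linspace(0,6.3,60)])
        pts=((pts-[210,150]+.5)*3.5-.5);cv2.polylines(im,[pts.round().astype(int)],True,col,1)
cv2.imwrite('pics/t14o.png',im)
```

```text
white [ 0.599  -0.0551  0.112 ] want (0.5985, -0.0548)
yellow [ 0.5923 -0.1835  0.102 ] want (0.5917, -0.1798)
blue [ 0.5839 -0.3078  0.086 ] want (0.5849, -0.305)
mill [0.6054 0.0693 0.143 ] want (0.6053, 0.0698)
```

View pics/t14o.png

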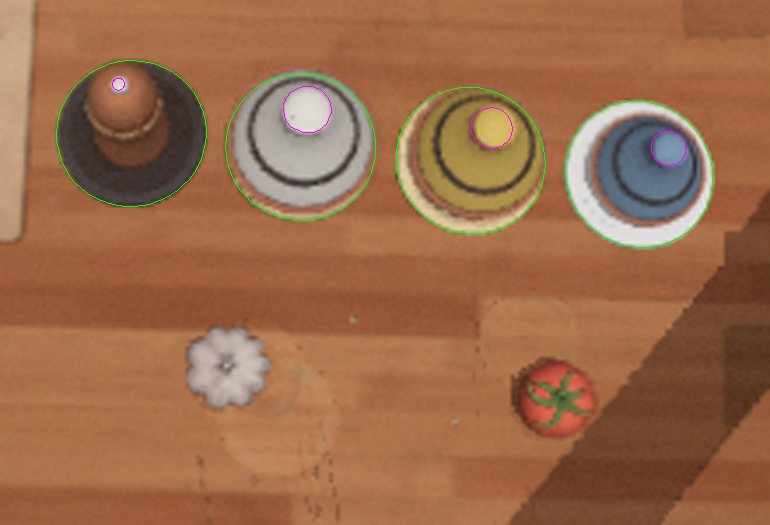

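```bash
python3 -m crank '[0,-40,-30,0,0,0,87, 0,-50,-30,0,0,0,87, 0,-50,-35,0,0,0,87, 0,-40,-40,0,0,0,87, 0,0,0,0,0,0,87]'
python3 -m crank '[0,0,0,0,0,0,87, 0,0,0,0,0,0,87, 0,0,0,0,0,0,87, 0,0,0,0,0,0,87, 0,0,0,0,0,0,87]'
python3 - <<'E'
from h import *
s=ctrl.get_state();print(s['position'].round(4))
im=grab('wrist','w15');c=im[100:260,195:355];cv2.imwrite('pics/w15c.png',cv2.resize(c,None,fx=3.5,fy=3.5,interpolation=2)[:,:,::-1])
E
python3 -m crank '[0,-25,-1,0,0,0,87, 0,-50,-3,0,0,0,87, 0,-50,-3,0,0,0,87, 0,0,0,0,0,0,87, 0,0,0,0,0,0,87]'
python3 -m crank '[0,0,0,0,0,0,87, 0,0,0,0,0,0,87, 0,0,0,0,0,0,87, 0,0,0,0,0,0,87, 0,0,0,0,0,0,87]'
python3 - <<'E'
from h import *
s=ctrl.get_state();print(s['position'].round(4))
im=grab('wrist','w16');c=im[100:260,195:355];cv2.imwrite('pics/w16c.png',cv2.resize(c,None,fx=3.5,fy=3.5,interpolation=2)[:,:,::-1])
E
```

```text
time: 37.45
position: [0.5934, -0.2896, 0.4027]
tool_rot: [2.219, 0.02, -2.214]
ft_force: [-0.5, 0.7, -0.5]
grip_width: 0.999
time: 38.08
position: [0.589, -0.2991, 0.4028]
tool_rot: [-2.221, 0.001, 2.221]
ft_force: [0.0, 0.3, 0.2]
grip_width: 0.999
[ 0.589  -0.2991  0.4028]
time: 38.75
position: [0.5963, -0.1724, 0.403]
tool_rot: [2.22, 0.001, -2.22]
ft_force: [0.4, -0.3, 0.2]
grip_width: 0.998
time: 39.38
position: [0.5963, -0.1738, 0.4027]
tool_rot: [-2.221, 0.0, 2.221]
ft_force: [0.4, 0.5, -0.3]
grip_width: 0.998
[ 0.5963 -0.1738  0.4027]
```

View pics/w15c.png

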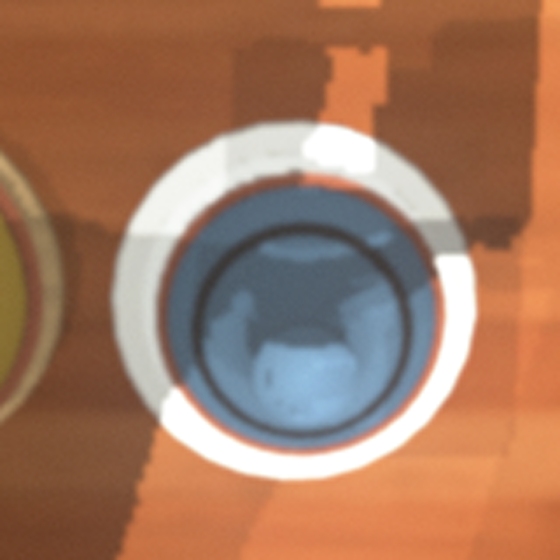

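View pics/w16c.png

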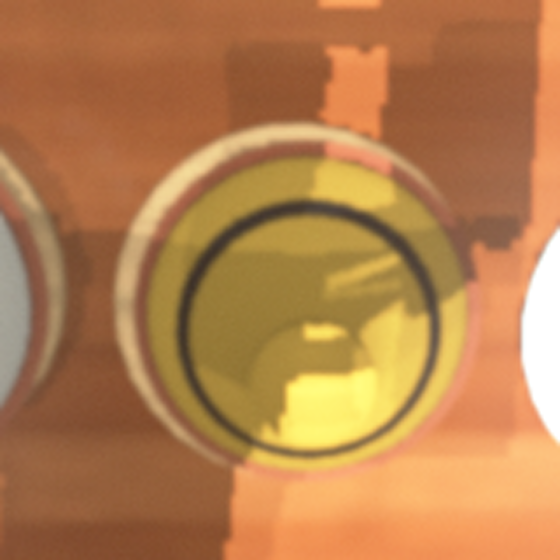

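Both the top view and the overhead wrist view put yellow about 3.5 mm towards -y and blue about 2 mm. I'll mend both, yellow first.

```bash
python3 -m crank '[30,6.5,5,0,0,0,87, 45,0,0,0,0,0,87, 45,0,0,0,0,0,87, 15,0,0,0,0,0,60, 0,0,0,0,0,0,60]'
python3 -m crank '[0,0,0,0,0,0,12, 0,0,0,0,0,0,12, 0,0,0,0,0,0,12, 0,0,0,0,0,0,12, 0,0,0,0,0,0,12]' 30
python3 -m crank '[0,0,0,0,0,0,12, 0,0,0,0,0,0,12, 0,0,0,0,0,0,12, -4,0,0,0,0,0,12, 0,0,0,0,0,0,12]'
python3 -m crank '[0,-3.5,0,0,0,0,12, 0,0,0,0,0,0,12, 2,0,0,0,0,0,12, 1.5,0,0,0,0,0,12, 0.5,0,0,0,0,0,12]'
```

```text
time: 40.05
position: [0.5913, -0.1802, 0.2675]
tool_rot: [-2.22, -0.001, 2.222]
ft_force: [0.4, -0.5, 2.0]
grip_width: 0.849
time: 40.67
position: [0.5914, -0.1803, 0.268]
tool_rot: [2.222, -0.001, -2.221]
ft_force: [0.8, -0.2, 0.4]
grip_width: 0.301
time: 41.3
position: [0.5913, -0.18, 0.2717]
tool_rot: [-2.221, -0.0, 2.222]
ft_force: [0.3, 0.3, -1.8]
grip_width: 0.302
time: 41.92
position: [0.5914, -0.1767, 0.2679]
tool_rot: [-2.221, 0.0, 2.221]
ft_force: [-0.5, 0.5, 3.4]
grip_width: 0.301
```

Touching down. Now release, back off, and go to blue.

```bash
python3 -m crank '[0,0,0,0,0,0,12, 0,0,0,0,0,0,40, 0,0,0,0,0,0,60, 0,0,0,0,0,0,80, 0,0,0,0,0,0,87]'
python3 -m crank '[0,0,0,0,0,0,87, -30,0,0,0,0,0,87, -50,0,0,0,0,0,87, -50,0,0,0,0,0,87, -5,0,0,0,0,0,87]'
python3 -m crank '[0,0,-5,0,0,0,87, 0,0,0,0,0,0,87, 0,0,0,0,0,0,87, 0,0,0,0,0,0,87, 0,0,0,0,0,0,87]'
python3 - <<'E'
from h import *
s=ctrl.get_state();print(s['position'].round(4))
im=grab('wrist','w17');c=im[100:260,195:355];cv2.imwrite('pics/w17c.png',cv2.resize(c,None,fx=3.5,fy=3.5,interpolation=2)[:,:,::-1])
E
```

```text
time: 42.55
position: [0.5913, -0.1767, 0.2677]
tool_rot: [-2.221, 0.0, 2.221]
ft_force: [0.2, 0.3, 0.3]
grip_width: 0.67
time: 43.18
position: [0.5924, -0.1764, 0.4076]
tool_rot: [2.229, -0.003, -2.212]
ft_force: [-0.4, -0.4, -0.3]
grip_width: 0.995
time: 43.8
position: [0.5963, -0.1767, 0.4024]
tool_rot: [-2.221, 0.0, 2.222]
ft_force: [0.5, -0.4, 0.1]
grip_width: 1.001
[ 0.5963 -0.1767  0.4024]
```

View pics/w17c.png

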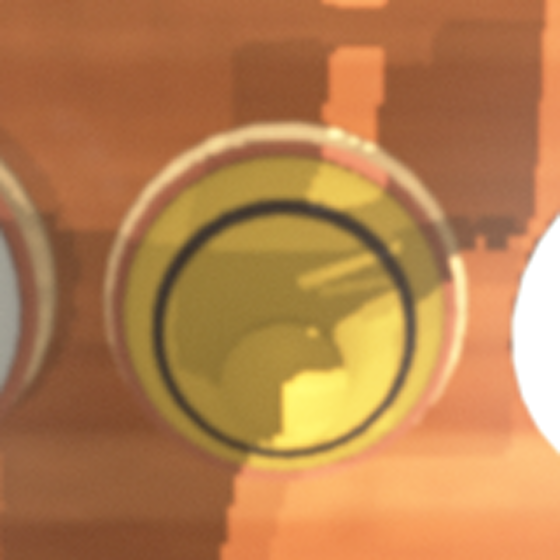

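```bash
python3 -m crank '[0,40,4,0,0,0,87, 0,50,4,0,0,0,87, 0,37,4,0,0,0,87, 0,0,0,0,0,0,87, 30,0,0,0,0,0,87]'
python3 -m crank '[45,0,0,0,0,0,87, 45,0,0,0,0,0,87, 28,0,0,0,0,0,60, 0,0,0,0,0,0,50, 0,0,0,0,0,0,50]'
python3 -m crank '[0,0,0,0,0,0,10, 0,0,0,0,0,0,10, 0,0,0,0,0,0,10, 0,0,0,0,0,0,10, 0,0,0,0,0,0,10]' 30
python3 -m crank '[0,0,0,0,0,0,10, 0,0,0,0,0,0,10, 0,0,0,0,0,0,10, -4,0,0,0,0,0,10, 0,0,0,0,0,0,10]'
```

```text
time: 44.48
position: [0.5853, -0.3034, 0.3751]
tool_rot: [2.227, -0.002, -2.215]
ft_force: [1.0, 1.0, -0.2]
grip_width: 0.998
time: 45.1
position: [0.5852, -0.3032, 0.2564]
tool_rot: [2.223, -0.0, -2.218]
ft_force: [-0.3, 0.5, 0.6]
grip_width: 0.746
time: 45.72
position: [0.5843, -0.3038, 0.2549]
tool_rot: [2.222, -0.001, -2.221]
ft_force: [-0.1, 0.2, 1.6]
grip_width: 0.248
time: 46.35
position: [0.5843, -0.3035, 0.2587]
tool_rot: [-2.221, -0.0, 2.221]
ft_force: [-0.1, 0.3, -1.9]
grip_width: 0.247
```

```bash
python3 -m crank '[0,-2,-1,0,0,0,10, 0,0,0,0,0,0,10, 2,0,0,0,0,0,10, 1.5,0,0,0,0,0,10, 0.5,0,0,0,0,0,10]'
```

```text
time: 46.98
position: [0.5853, -0.3017, 0.255]
tool_rot: [-2.221, 0.001, 2.221]
ft_force: [-1.2, 0.9, 3.1]
grip_width: 0.248
```

```bash
python3 -m crank '[0,0,0,0,0,0,10, 0,0,0,0,0,0,40, 0,0,0,0,0,0,60, 0,0,0,0,0,0,80, 0,0,0,0,0,0,87]'
python3 -m crank '[0,0,0,0,0,0,87, -30,0,0,0,0,0,87, -50,0,0,0,0,0,87, -50,0,0,0,0,0,87, -20,0,0,0,0,0,87]'
python3 -m crank '[0,40,40,0,0,0,87, 0,45,40,0,0,0,87, 0,45,30,0,0,0,87, 0,45,20,0,0,0,87, 0,0,0,0,0,0,87]'
python3 -m crank '[0,0,0,0,0,0,87, 0,0,0,0,0,0,87, 0,0,0,0,0,0,87, 0,0,0,0,0,0,87, 0,0,0,0,0,0,87]'
python3 - <<'E'
from h import *
def g(P,n='top'):
    p=ctrl.camera_params(n);K=np.array(p['K']);q=np.array(p['world_to_cam'])@np.r_[P,1];u=q[:2]/q[2];u=u*(1+p['k1']*(u@u));return K[:2,:2]@u+K[:2,2]
C={'white':(.5985,-.0548,.117),'yellow':(.5917,-.1798,.107),'blue':(.5849,-.305,.091),'mill':(.6053,.0698,.144)}
t=ctrl.get_image('top');im=cv2.resize(t[150:300,210:430],None,fx=3.5,fy=3.5,interpolation=2)[:,:,::-1].copy()
for k,c in C.items():
    for zz,rad,col in((.006,.055,(0,255,0)),(c[2],{'white':.016,'yellow':.014,'blue':.012,'mill':.004}[k],(255,0,255))):
        pts=np.array([g((c[0]+rad*np.cos(t),c[1]+rad*np.sin(t),zz)) for t in np.linspace(0,6.3,60)])
        cv2.polylines(im,[((pts-[210,150]+.5)*3.5-.5).round().astype(int)],True,col,1)
cv2.imwrite('pics/t18.png',im)
s=ctrl.get_state();print(s['position'],s['time'],s['ft_force'])
E
```

```text
time: 47.6
position: [0.5853, -0.3017, 0.2547]
tool_rot: [-2.221, 0.0, 2.221]
ft_force: [-0.1, 0.8, -0.3]
grip_width: 0.618
time: 48.22
position: [0.5859, -0.3015, 0.4086]
tool_rot: [2.226, -0.003, -2.215]
ft_force: [0.2, 0.2, -0.1]
grip_width: 0.991
time: 48.85
position: [0.451, -0.4818, 0.4029]
tool_rot: [-2.213, 0.011, 2.221]
ft_force: [-0.5, 0.3, -0.3]
grip_width: 1.002
time: 49.48
position: [0.4555, -0.4764, 0.4049]
tool_rot: [2.221, 0.0, -2.221]
ft_force: [-0.3, -0.7, 0.1]
grip_width: 1.0
[ 0.45532682 -0.47655014  0.40483579] 49.525 [-0.0632499   0.25566689 -0.00850957]
```

View pics/t18.png

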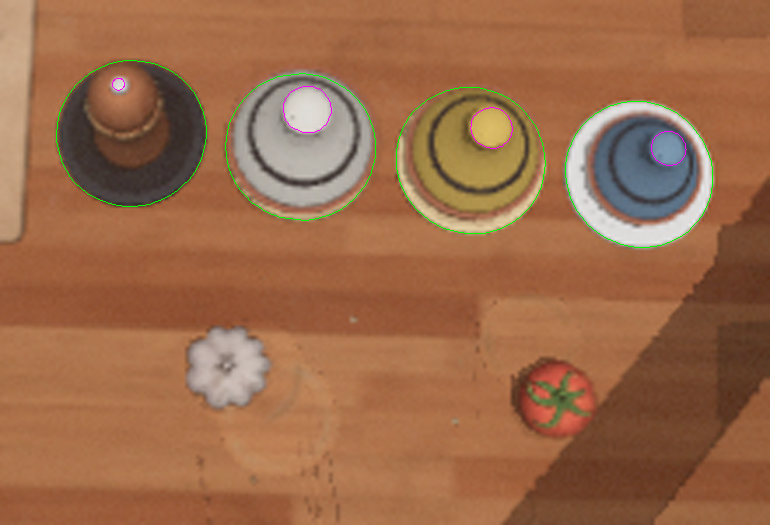

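All four tops now coincide with the circles predicted for centred placement. Garlic (227,366) and tomato (557,398) haven't moved, and the arm is clear.

```bash
python3 -c "
from bench import ctrl;print(ctrl.close_job())"
```

```text
the job is handed in; nothing more can be done
None
```

The job is handed in at about 49.5 s: pepper mill on the black coaster, then white, yellow and blue tagines, with blue on the white coaster. All four are released.

**Mended along the way:** After the first placing, the top and wrist views put yellow about 3.5 mm and blue about 2–3 mm off centre. I re-gripped both and shifted them.

**Last checks:** In the top view all four tops lie on the positions expected for centred, upright pieces, to about 1 mm. The arm was clear of everything, and the garlic and tomato were where they had been. I checked yellow again from above with the wrist camera. I did not repeat that for blue, and I took no side view after the corrections.

**Disagreement between cameras:** The side camera's coaster positions differed from the top camera's by 10–17 mm in y, and the wrist camera's by about 5 mm. I relied on the top camera and on views from directly overhead.

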